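# Walk the long tile rack onto its cork strip

## Robot

A 6-joint arm with a two-finger parallel gripper is mounted at the origin on the work surface. World frame = base frame: x ahead of the robot, y to its left, z up, the work surface at z = 0. Lengths are in mm, angles in degrees, forces in N, time in s.
With the tool pointing down it reaches from about 300 to 850 mm from the base axis. Payload 4.2 kg.
Tool frame: the origin (TCP) lies midway between the tips of the shut fingers; the grasp point (between the pads) lies 19 mm behind it (env.hold_point_z is the z of the grasp point in the tool frame, in mm); z points along the fingers, y is the direction in which the jaws open and shut (so a half turn about z gives the same grasp; the last joint's range is limited). The gripper opens to 91 mm and grips with 3 to 60 N. Pads are 32 mm wide; open, the fingers measure 118 mm over their backs; the gripper's body (76 mm by 178 mm) begins 60 mm behind the grasp point.
Start: joints at [67.38, 18.312, 89.639, -0, 72.044, -1.146], TCP at [210.503, 535.1, 213.976] pointing down, gripper open.
Joint ranges: [-177.97, 177.97], [-48.28, 115.42], [12.27, 149.76], [-77.06, 257.06], [2.81, 150.46], [-146.56, 146.56]. Speed limits (degrees/s): [147.25, 147.25, 180, 180, 180, 180].

## Interface

Orientations are given as [roll, pitch, yaw] about the fixed x, y, z axes, in that order (R = Rz(yaw) Ry(pitch) Rx(roll)).
In Python, from workcell import env, grab_frame, camera_params, spotter gives the robot as it stands. The module is installed in compiled form; this text tells all that it offers.
- The arm moves only by the shell command python3 -m jog 'ROWS' [FORCE]. ROWS is text: rows parted by semicolons, each of 7 numbers parted by spaces: the turn, a rotation vector about the world's x, y, z in units of 5 degrees (1.0 is 5 degrees), then the shift along the world's x, y, z in units of 25 mm (1.0 is 25 mm), then the opening, from 0 (shut) to 1 (fully open). A call has 1 to 5 rows; each row is the pose to reach, as a shift and turn from the pose commanded when the call began; what a row does not reach only later rows make up. A row lasts 1/8 s, in which the tool goes at most 62.5 mm and 10.7 degrees, less where a joint would pass 70% of its speed; a pose out of reach is approached as far as the arm can. A call with a gripper value outside its range is refused whole. The fingers move at their own pace and stop on an object; FORCE is the grip in N (left out, the last holds). Time passes only in rows, so rows that repeat a pose let the fingers close. It gives the time, the measured TCP pose, the force and the opening at its end, in the units of the state.
- env.state(): the state, without advancing time (a new reading comes with each control period).
- grab_frame(name): name is "side" or "top"; returns the picture (384x512x3 uint8, red, green, blue); there is no depth.
- camera_params(name): a dict with "K" (3x3 intrinsics, pixels), "rvec" (rotation vector, rad) and "tvec" (3), from world to camera coordinates, as OpenCV has them. Camera axes: x right, y down, z forward; pixel columns grow to the right and rows downward; lengths in mm; the calibration is good to about 2 mm. A picture is of the moment at which its call begins. camera_params takes no time and is no camera call.
- env.job_done(): hands the job in, once; it reports no verdict.
Trained networks look in the newest picture that a camera, given by its name, has taken for a name from the list of things; names that differ only in an ending like _2 or _b are one class to them, and where a whole thing is asked for, a point or a joint stands for the part that bears it (a point fixed in the world has none). Each returns a list of dicts, best first, with "conf" (0 to 1); they miss things now and then, are a little off and sometimes report something else, mostly with a low value. They report only what shows in the picture. A call takes as long as a camera call.
- spotter.look_for(query, camera): "box" ([left, top, width, height] in pixels, round what is visible of it).
- spotter.trace(query, camera): "region" (384x512 bool, what is visible of it) and "box" ([left, top, width, height] in pixels, round what is visible of it).
The state is a dict: "time_s": time; "qpos": joint angles; "qvel": joint speeds; "effort": joint torques, N m; "ee_pos": TCP position; "ee_rot": TCP orientation; "force": force on the tool from outside, world axes, zero at the start; "torque": the same for the moment, N m; "gripper_width": finger opening in mm.
Only numpy, scipy, OpenCV 4.12 (cv2) and the standard library are available. Lean on these libraries where they do the work, as an engineer would, in place of code of your own. Each camera call takes 0.05 s, during which the arm holds its last target. There are 200 camera calls.

## Task

Walk the longer of the two teak mahjong tile racks onto the cork strip without lifting it off the table: swing one end round onto the strip while the other end stays where it is as the pivot, then swing that other end round onto the strip while the first stays put there. Let go with the rack standing on its feet wholly on the strip, along it, and leave the short rack, the dice cup and the lacquer box where they are.

Things in the scene. Friction and masses are not known exactly. Their poses are not given: they have to be found in the camera images.
- long_rack: The LONG teak tile rack: a straight bar 300 mm long, 26 wide, 40 high, 0.25 to 0.5 kg. It touches the table only with two rubber feet, each under a solid end block (30 long, 26 wide, wood from 6 to 40 mm above the table) that can be pinched across its width from above; a lower L-shaped ledge runs between. Origin under its middle at table height, y along it, z up. Starts within 10 degrees of world y.
- foot_left (a point): Centre of the underside of the long rack's left foot (18 mm across, 6 mm high), under the middle of its left (+y) end block, 15 mm in from the bar's end, 135 mm from its middle, on its centre line; at table height when standing. Axes as the rack's. With both feet on the table, swinging one end turns the bar about the other foot.
- foot_right (a point): The same point under the long rack's right (-y) foot, 270 mm from the left one; same axes.
- strip: Cork strip, 70 mm wide, 440 mm long, under 1 mm thick, fixed flat on the green table top (it does not hinder sliding). Origin at its middle; its y axis runs along its length, x across it. It lies 100 to 140 mm to one side of the long rack, either nearer to the robot or farther away, and up to 12 degrees out of parallel with it.
- short_rack: Bystander: the SHORT teak tile rack, of the same form and section as the long one but 180 mm long (40 mm high, loose); origin under its middle, y axis along it; lies to the left, right or far side of the work, roughly along world y.
- dice_cup: Bystander: bamboo dice cup, upright, 70 mm across, 85 mm high, loose, origin under its middle; left, right or far side.
- lacquer_box: Bystander: round red lacquer box with a lid, 92 mm across, 62 mm high, loose, origin under its middle; left, right or far side.

How it is judged (in metres and radians):
On the way:
1. one end of the long rack is on the strip while the other foot is still within 25 mm of where it started ((((x of foot_left in the frame of strip between -0.025 and 0.025 m and y of foot_left in the frame of strip between -0.22 and 0.22 m) and distance of foot_right from where it was at the start of the episode below 0.025 m) or ((x of foot_right in the frame of strip between -0.025 and 0.025 m and y of foot_right in the frame of strip between -0.22 and 0.22 m) and distance of foot_left from where it was at the start of the episode below 0.025 m))), for 0.2 s.
At the end, for the whole second after the job is handed in: both feet of the long rack are on the cork strip (each within 25 mm of its long centre line and within its length), the rack standing upright on the table (within 10 degrees), released (x of foot_left in the frame of strip between -0.025 and 0.025 m and y of foot_left in the frame of strip between -0.22 and 0.22 m and x of foot_right in the frame of strip between -0.025 and 0.025 m and y of foot_right in the frame of strip between -0.22 and 0.22 m and angle between foot_left's own z axis and vertical below 0.17 rad and height (world z) of each of foot_left, foot_right below 0.006 m); the robot touches nothing.
It fails at once if an end of the long rack is lifted more than 15 mm (height (world z) of any of foot_left, foot_right above 0.015 m).
It fails at once if the long rack is carried bodily: both feet more than 35 mm from their starts while both are still more than 35 mm from the strip's centre line (off the strip) (distance of each of foot_left, foot_right from where it was at the start of the episode above 0.035 m and (x of foot_left in the frame of strip above 0.035 m or x of foot_left in the frame of strip below -0.035 m) and (x of foot_right in the frame of strip above 0.035 m or x of foot_right in the frame of strip below -0.035 m)).
It fails at once if the short rack is shifted by more than 20 mm (distance of short_rack from where it was at the start of the episode above 0.02 m).
It fails at once if the dice cup is shifted by more than 20 mm (distance of dice_cup from where it was at the start of the episode above 0.02 m).
It fails at once if the lacquer box is shifted by more than 20 mm (distance of lacquer_box from where it was at the start of the episode above 0.02 m).
It also fails if it takes over 48 s, if anything falls off the work surface, if the arm or the gripper's body presses on something with over 40 N, if the wrist force passes 120 N, or if a joint passes its speed limit or range.

## Working session

There is one attempt and no reset: what is moved stays moved. The work goes in short steps, Python scripts to look and compute and a shell command to move; the robot and the scene stay as the last step left them, time stands still between calls to the robot, and variables do not carry over. Pictures are saved under pics/ and viewed, about 8 in all and at most 12, crops included, and the job is handed in when it is done.

```bash
mkdir -p pics
cat > h.py <<'E'
import numpy as np, cv2
from workcell import env, grab_frame, camera_params, spotter
def proj(cam,P):
    c=camera_params(cam); p,_=cv2.projectPoints(np.float64(P).reshape(-1,3),np.float64(c["rvec"]),np.float64(c["tvec"]),np.float64(c["K"]),None); return p.reshape(-1,2)
def back(cam,uv,z):
    c=camera_params(cam);R,_=cv2.Rodrigues(np.float64(c["rvec"]));t=np.float64(c["tvec"]).ravel();K=np.float64(c["K"])
    uv=np.float64(uv).reshape(-1,2); d=(np.c_[uv,np.ones(len(uv))]@np.linalg.inv(K).T)@R; C=-R.T@t
    return C+d*((z-C[2])/d[:,2])[:,None]
def save(cam,name):
    im=grab_frame(cam); cv2.imwrite("pics/"+name,im[:,:,::-1]); return im
E
python3 - <<'E'
from h import *
a=save("top","t0.png");b=save("side","s0.png")
cv2.imwrite("pics/both0.png",np.vstack([a,b])[:,:,::-1][:, :] if 0 else cv2.resize(np.hstack([a,b])[:,:,::-1],(800,300)))
for c in("top","side"):
    p=camera_params(c);R,_=cv2.Rodrigues(np.float64(p["rvec"]));print(c,(-R.T@np.float64(p["tvec"]).ravel()).round(),np.float64(p["K"])[0,0])
    for q in("long_rack","short_rack","strip","dice_cup","lacquer_box"):
        for d in spotter.trace(q,c)[:3]:
            m=d["region"].astype(np.uint8); r=cv2.minAreaRect(cv2.findNonZero(m))
            print(c,q,round(d["conf"],2),d["box"],"table xy corners",back(c,cv2.boxPoints(r),40 if 'rack' in q else 0)[:,:2].round().tolist())
print(env.state()["ee_pos"],env.state()["ee_rot"],env.hold_point_z)
E
```

```text
top [435.   3. 999.] 367.9875122995211
top long_rack 0.81 [207.6, 203.1, 113.3, 19.0] table xy corners [[563.0, 146.0], [595.0, 144.0], [563.0, -153.0], [532.0, -149.0]]
top short_rack 0.58 [52.6, 224.3, 76.1, 18.7] table xy corners [[524.0, 544.0], [540.0, 353.0], [507.0, 348.0], [491.0, 538.0]]
top short_rack 0.23 [206.5, 201.4, 113.3, 17.5] table xy corners [[562.0, 146.0], [593.0, 144.0], [562.0, -153.0], [532.0, -149.0]]
top strip 0.63 [186.6, 225.3, 159.3, 49.9] table xy corners [[463.0, 212.0], [533.0, 202.0], [461.0, -232.0], [393.0, -217.0]]
top dice_cup 0.56 [260.4, 115.3, 27.2, 32.1] table xy corners [[851.0, -8.0], [848.0, -83.0], [750.0, -79.0], [752.0, -5.0]]
top lacquer_box 0.56 [410.2, 222.3, 38.5, 32.3] table xy corners [[529.0, -399.0], [527.0, -498.0], [436.0, -487.0], [439.0, -390.0]]
side [ 571. -799.  875.] 383.27194620442174
side long_rack 0.77 [227.8, 158.7, 12.6, 81.3] table xy corners [[537.0, -172.0], [570.0, 149.0], [603.0, 141.0], [564.0, -177.0]]
side short_rack 0.75 [213.4, 95.6, 11.8, 30.2] table xy corners [[497.0, 533.0], [530.0, 540.0], [545.0, 322.0], [516.0, 316.0]]
side dice_cup 0.82 [294.8, 182.3, 26.8, 31.8] table xy corners [[771.0, 76.0], [849.0, 71.0], [823.0, -72.0], [751.0, -68.0]]
side lacquer_box 0.61 [228.1, 159.5, 15.8, 80.1] table xy corners [[535.0, -142.0], [570.0, 195.0], [605.0, 187.0], [564.0, -148.0]]
side lacquer_box 0.57 [182.8, 315.3, 43.2, 45.9] table xy corners [[430.0, -365.0], [527.0, -371.0], [526.0, -476.0], [437.0, -470.0]]
[210.51409935 535.08000844 213.98331674] [ 1.79993680e+02 -1.41145042e-03  1.58524332e+02] -18.8
```

View pics/t0.png

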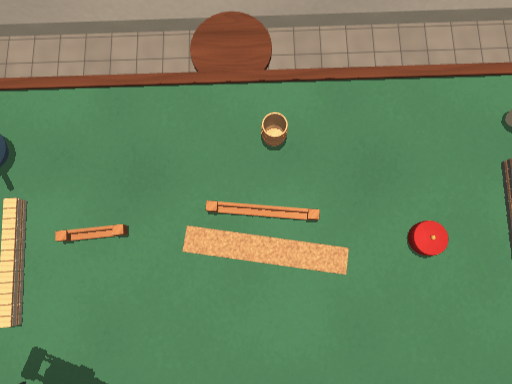

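View pics/s0.png

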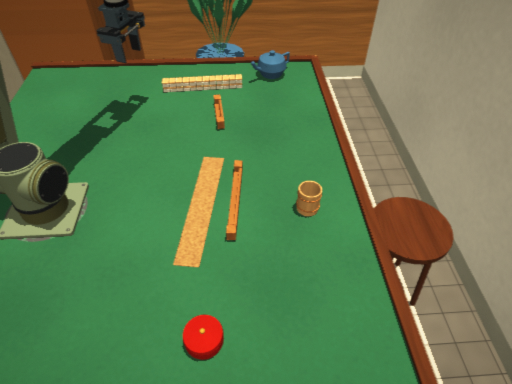

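The top view shows the long rack from about (207,206) to (319,214), with the strip on the robot's side of it, from (186,240) to (347,260). The bystanders are clear of the work. Next I'll zoom in on the rack in both views.

Run:
```python
import cv2,numpy as np
a=cv2.imread("pics/t0.png")[196:226,200:326];b=cv2.imread("pics/s0.png")[154:246,218:252]
A=cv2.resize(a,None,fx=6,fy=6,interpolation=cv2.INTER_CUBIC)
B=cv2.rotate(cv2.resize(b,None,fx=6,fy=6,interpolation=cv2.INTER_CUBIC),cv2.ROTATE_90_CLOCKWISE)
out=np.zeros((A.shape[0]+B.shape[0]+10,max(A.shape[1],B.shape[1]),3),np.uint8)
out[:A.shape[0],:A.shape[1]]=A; out[-B.shape[0]:,:B.shape[1]]=B
cv2.imwrite("pics/z0.png",out);print(out.shape,A.shape,B.shape)
```

```text
(394, 756, 3) (180, 756, 3) (204, 552, 3)
```

View pics/z0.png

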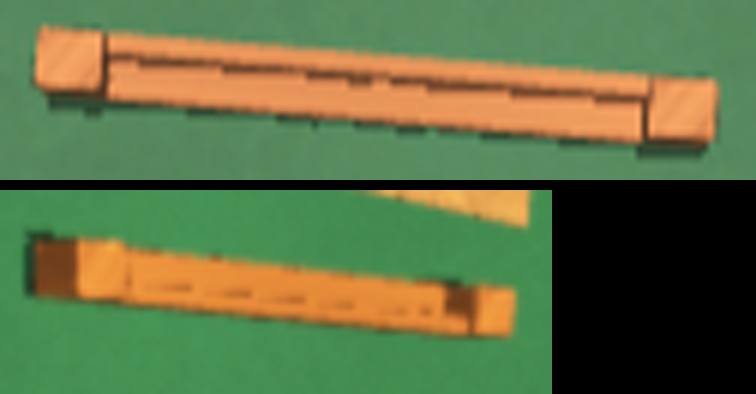

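The crop shows the end-block tops at top-view pixels (211.4,205.6) and (313.4,213.9), and at side-view pixels (237.9,162.9) and (230.9,228.4). I'll triangulate from these.

Run:
```python
from h import *
def Pm(c):
    p=camera_params(c);R,_=cv2.Rodrigues(np.float64(p["rvec"]));return np.float64(p["K"])@np.c_[R,np.float64(p["tvec"]).ravel()]
T=np.float64([[211.4,205.6],[313.4,213.9]]);S=np.float64([[237.9,162.9],[230.9,228.4]])
X=cv2.triangulatePoints(Pm("top"),Pm("side"),T.T.copy(),S.T.copy());X=(X[:3]/X[3]).T
print("tri",X.round(1).tolist(),np.linalg.norm(X[0]-X[1]))
L,R=back("top",T,40);print("top40",L.round(1),R.round(1),np.linalg.norm(L-R)); print("side40",back("side",S,40).round(1).tolist())
L,R=(L+back("side",S,40)[0])/2,(R+back("side",S,40)[1])/2
# strip by colour/trace, both views
for c in("top",):
    grab_frame(c); m=spotter.trace("strip",c)[0]["region"].astype(np.uint8)
    b=back(c,cv2.boxPoints(cv2.minAreaRect(cv2.findNonZero(m))),0)[:,:2]
    pts=back(c,np.argwhere(m)[:,::-1],0)[:,:2].astype(np.float32); r=cv2.minAreaRect(pts)
    print("strip",r); vx=cv2.fitLine(pts,cv2.DIST_L2,0,.01,.01).ravel();print(vx)
c=vx[2:].astype(float);u=vx[:2]*np.sign(vx[1]);n=np.array([u[1],-u[0]])
for f in(L,R):print("foot in strip x,y",(f[:2]-c)@n,(f[:2]-c)@u)
def ang(v):return np.degrees(np.arctan2(-v[0],v[1]))
print("rack yaw",ang(L[:2]-R[:2]),"strip yaw",ang(u))
# circle about R, radius 270, hits strip centreline; then about L1
def hit(p,near):
    d=(p-c)@n;s=(p-c)@u;h=np.sqrt(270**2-d*d);k=[c+u*(s+h),c+u*(s-h)];return min(k,key=lambda q:np.linalg.norm(q-near))
for nm,A,B in(("pivot R",R,L),("pivot L",L,R)):
    B1=hit(A[:2],B[:2]);A1=hit(B1,A[:2]);print(nm,"A",A[:2],"B",B[:2],"B1",B1,"A1",A1,"ang",ang((B-A)[:2]),ang(B1-A[:2]),ang(B1-A1), "strip y",(B1-c)@u,(A1-c)@u)
```

```text
tri [[580.9, 130.4, 40.1], [551.8, -136.9, 38.8]] 268.8717147039907
top40 [579.4 130.1  40. ] [ 550.3 -136.9   40. ] 268.6155784486692
side40 [[582.2, 130.9, 40.0], [553.0, -137.6, 40.0]]
strip ((461.96246337890625, -7.8679046630859375), (440.24176025390625, 71.2850570678711), 80.33293151855469)
[ 1.6113400e-01  9.8693252e-01  4.6178378e+02 -8.6761894e+00]
foot in strip x,y 95.02356636825459 156.53673682341397
foot in strip x,y 109.43431845670632 -112.42910282923174
rack yaw -6.205841964304653 strip yaw -9.272724
pivot R A [ 551.67192236 -137.26972204] B [580.78902658 130.50348407] B1 [483.44003779 123.96658899] A1 [ 439.93385565 -142.50519583] ang -6.205841964304653 14.637974615510828 -9.272724214653104 strip y 134.39903010597664 -135.60096430288573
pivot L A [580.78902658 130.50348407] B [ 551.67192236 -137.26972204] B1 [ 446.28439285 -103.60867816] A1 [489.79057473 162.8631051 ] ang 173.79415803569535 150.12130828059554 170.7272757853469 strip y -96.18943876981201 173.81055406358172
```

Triangulated heights of 40.1 and 38.8 mm match the 40 mm given, and the feet come out 269 mm apart. My plan is to pivot about the right foot first, turning the left end +20.8°, then turn the right end −23.9° about the left foot. First I'll move above the left block.

```bash
python3 -m jog '0 0 -1.5 1.48 -1.62 0 1;0 0 -3 2.96 -3.24 0 1;0 0 -4.5 4.44 -4.86 -0.4 1;0 0 -6 5.92 -6.48 -0.8 1;0 0 -7.5 7.4 -8.1 -1.2 1' 25; python3 -m jog '0 0 -1.5 1.48 -1.62 -0.6 1;0 0 -3 2.96 -3.24 -1.2 1;0 0 -4.5 4.44 -4.86 -1.8 1;0 0 -6 5.92 -6.48 -2.4 1;0 0 -7.44 7.41 -8.08 -3 1'; python3 -m jog '0 0 0 0 0 0 1;0 0 0 0 0 0 1'
python3 - <<'E'
from h import *
a=save("top","t1.png");b=save("side","s1.png");s=env.state();print(s["ee_pos"],s["ee_rot"],s["force"])
A=cv2.resize(a[180:280,170:350],None,fx=4,fy=4)[:,:,::-1].copy()
B=cv2.resize(b[110:260,160:280],None,fx=4,fy=4)[:,:,::-1]
cv2.imwrite("pics/z1.png",cv2.resize(np.hstack([cv2.copyMakeBorder(A,0,200,0,0,0),B]),(800,400)))
E
```

```text
time_s: 1.32
ee_pos: [396.6, 331.3, 184.0]
ee_rot: [179.9, -0.0, 120.8]
force: [0.5, 0.9, -0.3]
gripper_width: 91.0
time_s: 1.95
ee_pos: [582.0, 129.2, 108.7]
ee_rot: [180.0, -0.0, 83.6]
force: [1.0, 0.1, 0.0]
gripper_width: 91.4
time_s: 2.2
ee_pos: [580.4, 130.7, 108.9]
ee_rot: [-180.0, -0.0, 83.8]
force: [-0.0, 0.6, 0.8]
gripper_width: 91.4
[580.17564926 131.57583099 109.44217968] [ 1.79983660e+02 -2.30503470e-02  8.39156639e+01] [-0.83413671  0.62493897  0.44535427]
```

View pics/z1.png

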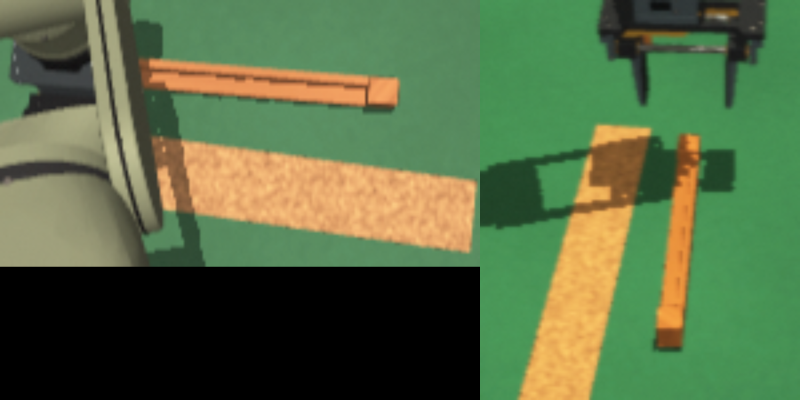

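The fingers straddle the rack line above the left block. I'll go down 100 mm to TCP z of about 9 and grip.

```bash
python3 -m jog '0 0 0 0 0 -1.5 1;0 0 0 0 0 -3 1;0 0 0 0 0 -3.7 1;0 0 0 0 0 -4 1;0 0 0 0 0 -4 1'; python3 -m jog '0 0 0 0 0 0 0;0 0 0 0 0 0 0;0 0 0 0 0 0 0;0 0 0 0 0 0 0;0 0 0 0 0 0 0' 30;python3 -m jog '0 0 0 0 0 0 0;0 0 0 0 0 0 0;0 0 0 0 0 0 0;0 0 0 0 0 0 0;0 0 0 0 0 0 0'
```

```text
time_s: 2.92
ee_pos: [581.2, 131.0, 9.6]
ee_rot: [179.9, -0.0, 83.9]
force: [0.2, 0.4, -0.2]
gripper_width: 91.3
time_s: 3.55
ee_pos: [580.8, 130.6, 9.0]
ee_rot: [180.0, -0.0, 83.8]
force: [1.1, -0.1, -0.4]
gripper_width: 44.1
time_s: 4.18
ee_pos: [580.6, 130.6, 8.9]
ee_rot: [-180.0, -0.0, 83.8]
force: [-0.1, -0.4, 1.3]
gripper_width: 25.9
```

The grip reads 25.9 mm, so the 26 mm block is held. I'll swing it in an arc about the right foot, 2.1° per row.

```bash
python3 -m jog '0 0 0.42 -0.394 0.036 0 0;0 0 0.84 -0.789 0.057 0 0;0 0 1.26 -1.185 0.063 0 0;0 0 1.68 -1.581 0.055 0 0;0 0 2.1 -1.976 0.033 0 0'
python3 - <<'E'
from h import *
s=env.state();print(s["ee_pos"],s["ee_rot"],s["force"])
grab_frame("top")
for c in("top","side"):
    if c=="side":grab_frame(c)
    for d in spotter.trace("long_rack",c)[:1]:
        m=d["region"].astype(np.uint8); p=back(c,np.argwhere(m)[:,::-1],40); i=p[:,1]<p[:,1].min()+28; print(c,d["conf"],d["box"],"R end",p[i].mean(0).round(1))
im=cv2.imread("pics/t1.png")
E
```

```text
time_s: 4.8
ee_pos: [530.4, 131.4, 8.9]
ee_rot: [-180.0, 0.0, 94.5]
force: [0.1, -0.4, -2.5]
gripper_width: 25.7
[530.39104246 131.38036692   8.92396627] [-1.79981636e+02  3.65927158e-03  9.44741565e+01] [ 0.13819395 -0.36272753 -2.5499305 ]
top 0.95 [226.2, 211.2, 94.1, 18.6] R end [ 547.9 -135.1   40. ]
side 0.65 [217.4, 159.6, 20.1, 79.5] R end [ 555.1 -162.8   40. ]
```

The right end is still in place, within a few mm. I'll finish the first swing.

```bash
python3 -m jog '0 0 0.42 -0.394 -0.037 0 0;0 0 0.84 -0.787 -0.089 0 0;0 0 1.26 -1.177 -0.154 0 0;0 0 1.68 -1.565 -0.234 0 0;0 0 2.1 -1.949 -0.328 0 0'; python3 -m jog '0 0 0 0 0 0 0;0 0 0 0 0 0 0;0 0 0 0 0 0 0'
python3 - <<'E'
from h import *
a=save("top","t2.png");b=save("side","s2.png");s=env.state();print(s["ee_pos"],s["ee_rot"],s["force"])
A=cv2.resize(a[180:280,170:350],None,fx=4,fy=4)[:,:,::-1].copy()
B=cv2.resize(b[110:260,160:280],None,fx=4,fy=4)[:,:,::-1]
cv2.imwrite("pics/z2.png",cv2.resize(np.hstack([cv2.copyMakeBorder(A,0,200,0,0,0),B]),(800,400)))
E
```

```text
time_s: 5.62
ee_pos: [481.8, 123.0, 9.0]
ee_rot: [-180.0, 0.0, 105.0]
force: [-0.2, -0.7, -0.6]
gripper_width: 25.8
time_s: 6.0
ee_pos: [482.6, 123.2, 8.9]
ee_rot: [-180.0, -0.0, 104.8]
force: [-1.4, -0.4, -0.5]
gripper_width: 25.9
[482.57119587 123.24964353   8.90629614] [-1.79975859e+02 -1.03823044e-02  1.04793511e+02] [-1.38329602 -0.40209701 -0.25408956]
```

View pics/z2.png

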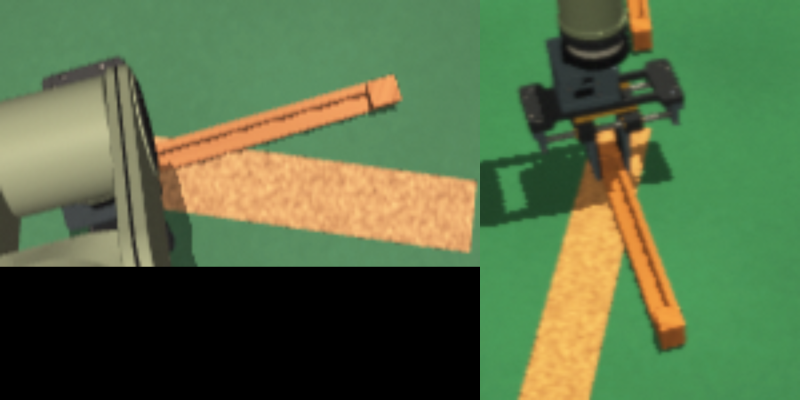

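The left end is on the strip. The right block's centre is at about top-view px (314,214.5), essentially where it started. I'll release, lift, and shift to the right block.

```bash
python3 -m jog '0 0 0 0 0 0 1;0 0 0 0 0 0 1;0 0 0 0 0 0 1;0 0 0 0 0 0 1;0 0 0 0 0 0 1';python3 -m jog '0 0 0 0 0 0 1;0 0 0 0 0 1.5 1;0 0 0 0 0 2.8 1;0 0 0 0.5 -1.9 2.8 1;0 0 0 1 -3.8 2.8 1';python3 -m jog '0 0 0 0.5 -1.9 0 1;0 0 0 1 -3.8 0 1;0 0 0 1.5 -5.7 0 1;0 0 0 1.76 -6.64 0 1;0 0 0 1.76 -6.64 0 1'
python3 - <<'E'
from h import *
b=save("side","s3.png");a=save("top","t3.png");s=env.state();print(s["ee_pos"],s["ee_rot"],s["force"])
A=cv2.resize(a[180:280,170:350],None,fx=4,fy=4)[:,:,::-1].copy()
B=cv2.resize(b[110:260,160:280],None,fx=4,fy=4)[:,:,::-1]
cv2.imwrite("pics/z3.png",cv2.resize(np.hstack([cv2.copyMakeBorder(A,0,200,0,0,0),B]),(800,400)))
E
```

```text
time_s: 6.72
ee_pos: [482.7, 123.2, 9.0]
ee_rot: [180.0, 0.0, 104.8]
force: [0.1, -0.7, 0.6]
gripper_width: 72.8
time_s: 7.35
ee_pos: [508.3, 27.6, 79.7]
ee_rot: [179.9, 0.0, 104.9]
force: [1.1, -0.1, 0.2]
gripper_width: 91.5
time_s: 7.98
ee_pos: [551.9, -139.3, 78.8]
ee_rot: [180.0, 0.0, 104.7]
force: [0.1, 1.0, 0.5]
gripper_width: 91.2
[ 551.1065982  -137.27474783   78.68599252] [-1.79961092e+02 -5.33942339e-02  1.04803285e+02] [ 1.41341251 -0.26629726  0.17376744]
```

View pics/z3.png

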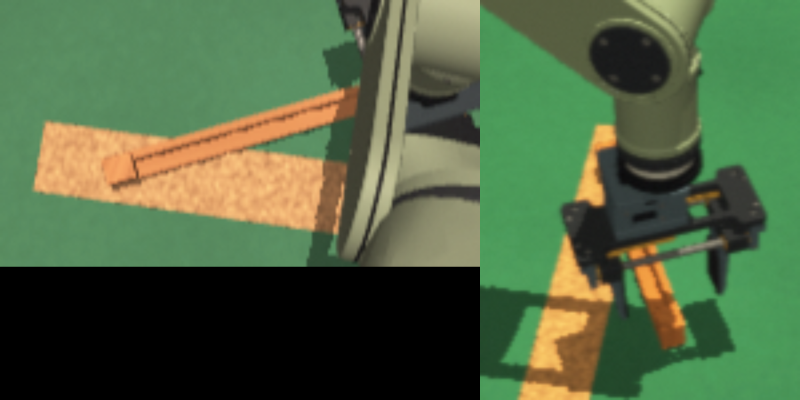

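The left block is centred on the strip, at top-view px (214.6,242.2), and the gripper straddles the right block. I'll go down and grip.

```bash
python3 -m jog '0 0 0 0 0 -1.2 1;0 0 0 0 0 -2.4 1;0 0 0 0 0 -2.8 1;0 0 0 0 0 -2.8 1' ; python3 -m jog '0 0 0 0 0 0 0;0 0 0 0 0 0 0;0 0 0 0 0 0 0;0 0 0 0 0 0 0;0 0 0 0 0 0 0' 30;python3 -m jog '0 0 0 0 0 0 0;0 0 0 0 0 0 0;0 0 0 0 0 0 0;0 0 0 0 0 0 0;0 0 0 0 0 0 0'
python3 - <<'E'
from h import *
print(back("top",[214.6,242.2],40))
E
```

```text
time_s: 8.57
ee_pos: [551.4, -136.9, 8.8]
ee_rot: [-180.0, -0.0, 104.9]
force: [0.3, -0.0, 0.3]
gripper_width: 91.1
time_s: 9.2
ee_pos: [551.6, -137.9, 9.1]
ee_rot: [180.0, 0.0, 104.8]
force: [-0.1, -0.0, -0.1]
gripper_width: 43.9
time_s: 9.82
ee_pos: [551.5, -137.8, 8.9]
ee_rot: [-180.0, -0.0, 104.8]
force: [-0.3, -0.9, -0.4]
gripper_width: 25.7
[[483.40938859 122.06323138  40.        ]]
```

```bash
python3 -m jog '0 0 -0.48 -0.44 -0.106 0 0;0 0 -0.96 -0.883 -0.194 0 0;0 0 -1.44 -1.33 -0.264 0 0;0 0 -1.92 -1.78 -0.314 0 0;0 0 -2.4 -2.231 -0.346 0 0';python3 -m jog '0 0 -0.48 -0.453 -0.012 0 0;0 0 -0.96 -0.905 -0.006 0 0;0 0 -1.44 -1.356 0.02 0 0;0 0 -1.92 -1.807 0.064 0 0;0 0 -2.4 -2.255 0.126 0 0';python3 -m jog '0 0 0 0 0 0 0;0 0 0 0 0 0 0;0 0 0 0 0 0 0'
python3 - <<'E'
from h import *
b=save("side","s4.png");a=save("top","t4.png");s=env.state();print(s["ee_pos"],s["ee_rot"],s["force"])
A=cv2.resize(a[180:280,170:350],None,fx=4,fy=4)[:,:,::-1].copy()
B=cv2.resize(b[110:260,160:280],None,fx=4,fy=4)[:,:,::-1]
cv2.imwrite("pics/z4.png",cv2.resize(np.hstack([cv2.copyMakeBorder(A,0,200,0,0,0),B]),(800,400)))
E
```

```text
time_s: 10.45
ee_pos: [494.8, -146.5, 8.9]
ee_rot: [-180.0, -0.0, 92.7]
force: [0.1, 0.2, -1.2]
gripper_width: 25.9
time_s: 11.08
ee_pos: [438.6, -143.1, 9.0]
ee_rot: [-180.0, -0.0, 80.7]
force: [-0.4, 0.5, -2.1]
gripper_width: 25.8
time_s: 11.45
ee_pos: [439.6, -143.3, 8.9]
ee_rot: [-180.0, 0.0, 80.9]
force: [-0.2, 0.2, -0.3]
gripper_width: 25.9
[ 439.58811918 -143.32462936    8.91200207] [-1.79990923e+02  6.66012009e-03  8.08597091e+01] [-1.30301909  0.17190893 -1.42217358]
```

View pics/z4.png

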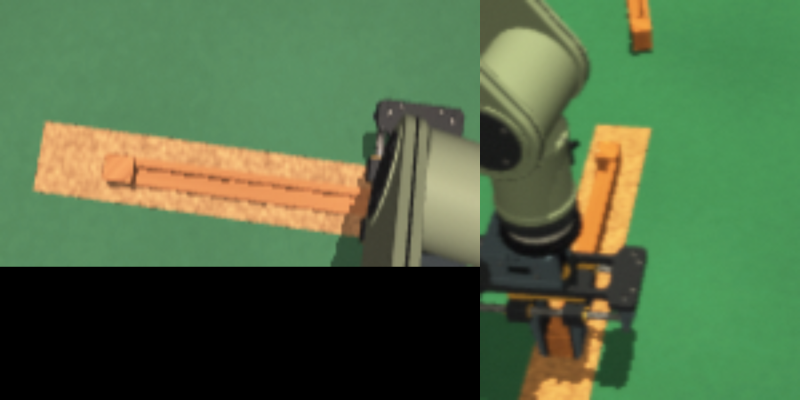

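The rack lies along the strip: the left block is at crop px (119,170) and the right end is held at the strip's middle. I'll release, lift, and back away for a clear look.

```bash
python3 -m jog '0 0 0 0 0 0 1;0 0 0 0 0 0 1;0 0 0 0 0 0 1;0 0 0 0 0 0 1;0 0 0 0 0 0 1';python3 -m jog '0 0 0 0 0 0 1;0 0 0 0 0 1.5 1;0 0 0 0 0 3 1;0 0 0 0 0 5 1;0 0 0 0 -1 7 1';python3 -m jog '0 0 0 0 -2 0 1;0 0 0 -0.5 -4 0 1;0 0 0 -1 -6 0 1;0 0 0 -1 -6 0 1;0 0 0 -1 -6 0 1'
python3 - <<'E'
from h import *
b=save("side","s5.png");a=save("top","t5.png");s=env.state();print(s["ee_pos"],s["force"],s["gripper_width"])
cv2.imwrite("pics/z5.png",cv2.resize(np.hstack([a,b])[:,:,::-1],(800,300)))
for q in("long_rack","short_rack","dice_cup","lacquer_box"):
    for d in spotter.trace(q,"top")[:1]:
        m=d["region"]; print(q,round(d["conf"],2),d["box"]); 
        if q=="long_rack":
            r=cv2.minAreaRect(cv2.findNonZero(m.astype(np.uint8)));P=back("top",cv2.boxPoints(r),40)[:,:2];P=P[P[:,1].argsort()]
            for e in(P[:2].mean(0),P[2:].mean(0)):
                u=np.array([.1611,.9869]);print("end",e.round(1),"strip x,y",((e-[461.8,-8.3])@[.9869,-.1611]).round(1),((e-[461.8,-8.3])@u).round(1))
E
```

```text
time_s: 12.18
ee_pos: [439.5, -143.3, 9.0]
ee_rot: [180.0, -0.0, 80.8]
force: [0.8, 0.6, -0.0]
gripper_width: 73.1
time_s: 12.8
ee_pos: [439.0, -167.5, 185.4]
ee_rot: [-180.0, -0.0, 80.9]
force: [0.8, -0.3, -0.6]
gripper_width: 91.2
time_s: 13.42
ee_pos: [414.2, -317.7, 183.7]
ee_rot: [-180.0, -0.1, 80.8]
force: [1.2, -0.3, 0.8]
gripper_width: 91.0
[ 414.62591611 -317.06499017  183.88225162] [-0.40428083 -0.45125036  1.11914342] 90.84469517980358
long_rack 0.95 [208.5, 238.9, 119.0, 24.3]
end [ 436.  -158.8] strip x,y -1.2 -152.7
end [482.2 139.5] strip x,y -3.7 149.1
short_rack 0.64 [54.7, 225.4, 75.8, 18.9]
dice_cup 0.76 [262.6, 113.9, 24.3, 35.9]
lacquer_box 0.48 [408.8, 235.0, 37.4, 17.9]
```

View pics/z5.png

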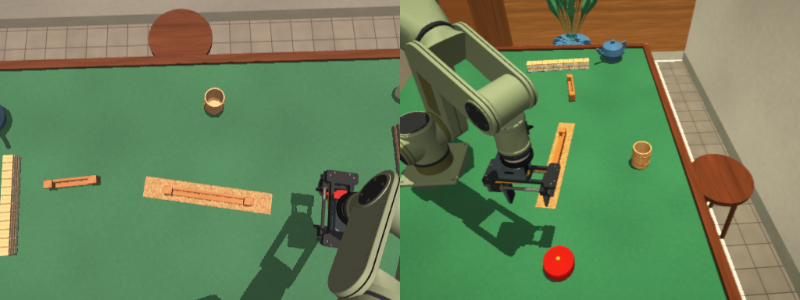

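The rack stands centred along the strip, at about (165,190) to (250,202) in the left half of the picture. The bystanders haven't moved and the gripper touches nothing, so I'm handing in.

```bash
python3 -c "
from workcell import env
print(env.job_done())"
```

```text
the job is handed in; nothing more can be done
None
```

The long rack now stands along the cork strip, released, and I handed the job in at about 13.5 s of the 48 s allowed; the hand-in gave no verdict.

**Moves:** I pinched the left block and swung it 21° onto the strip about the right foot. I then pinched the right block and swung it 24° onto the strip about the left foot. The grip height stayed constant through both swings, so the rack was never lifted.

**Checks after release:**
- **Placement:** the bar's ends measured 1 and 4 mm off the strip's centre line (limit 25 mm for the feet), about 150 mm either side of the strip's middle.
- **Pivots:** after the first swing, the right block was within about 2 mm of its starting place in the top view. During that swing, the side view's rough estimate of the right end read about 25 mm further along y. I put that down to the end face being in the region it traced, because the top view disagreed.
- **Bystanders:** the short rack, dice cup and lacquer box showed no movement beyond the scatter of the networks' boxes. The lacquer box was partly hidden by the gripper in the last top view, but stands clear in the side view.
- **Forces:** the readings I saw stayed under 3 N, and the robot touched nothing at the end.

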